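Register a mounted photograph on the flatbed scanner and start the scan

ROBOT

A 7-joint arm with a two-finger parallel gripper is mounted at the origin on a cart in front of the work surface, level with it; the furniture and walls round the work are solid. World frame = base frame: x ahead of the robot, y to its left, z up, the work surface at z = 0. Lengths are in m, angles in rad, forces in N, time in s.
With the tool pointing down it reaches from about 0.425 to 1.025 m from the base axis. Payload 9.4 kg.
Tool frame: the origin (TCP) lies on the front face of the gripper's body, between the roots of the fingers; the fingertips stand 73 mm ahead of it and the grasp point (between the pads) lies 54 mm ahead of it; z points along the fingers, y is the line along which they close (so a half turn about z gives the same grasp; the last joint's range is limited). The gripper opens to 85 mm and grips with 20 to 120 N. Pads are 22 mm wide; open, the fingers measure 114 mm over their backs; the gripper's body (76 mm by 85 mm) begins 54 mm behind the grasp point. The pads swing forward as they close: fully open they stand 13 mm farther back than shut.
Start: joints at [-1.417, 0.599, -0.003, 1.599, 0.002, 0.943, -0.08], TCP at [0.166, 0.706, 0.304] pointing down, gripper open.
Joint ranges: [-2.57, 2.57], [-0.35, 1.97], [-1.29, 1.29], [0.11, 2.56], [-1.05, 4.19], [0.11, 1.86], [-2.63, 2.63]. Speed limits (rad/s): [2.22, 2.22, 3.01, 3.01, 3.14, 3.14, 3.14].

INTERFACE

Orientations are given as a unit quaternion [w, x, y, z].
In Python, from plant import r, cams, sign_off gives the robot as it stands.
- The arm moves only by the tool move_arm, never from a script. Its arguments are lists of equal length, an entry for each row: "slide": the shift along the tool's x, y, z in mm, a list of three; "rot": the turn, a rotation vector about the tool's x, y, z in rad, a list of three. A call has 1 to 10 rows; each row shifts and turns the commanded pose from where the row before left it, along the tool's axes as they then stand; what a row does not reach is not made up. A row lasts 1/10 s, in which the tool goes at most 50 mm and 8.59 degrees, less where a joint would pass 70% of its speed; a pose out of reach is approached as far as the arm can. A call is refused whole if a number of a shift passes 50 or a number of a turn 0.15, either way. A call with a gripper value outside its range is refused whole. "hand" is the gripper's target within -1 to 1 (shut at 1, half-way at 0, fully open at -1), set as the call begins (left out, the last holds). The fingers move at their own pace and stop on an object; "force" is the grip in N (left out, the last holds). Time passes only in rows, so rows that do not move let the fingers close. It gives the time, the measured TCP pose, the force, the opening and the grip force at its end, in the units of the state.
- r.observe(): the state, without advancing time (a new reading comes with each control period).
- cams.capture(name): name is "scene" or "top" or "wrist"; returns a dict with "color" (480x640x3 uint8, red, green, blue), "K" (3x3 intrinsics, pixels), "pose" (4x4, takes a point from camera to world coordinates); the wrist camera has in their place "hand_eye" (4x4, takes a point from camera to tool coordinates, whose origin is the TCP and whose axes are the flange's). Camera axes: x right, y down, z forward; pixel columns grow to the right and rows downward; lengths in m; the calibration is good to about 2 mm. A picture is of the moment at which its call begins: read the wrist's pose just before it. There is no depth.
- sign_off(): hands the job in; it is judged then, once.
The state is a dict: "time": time; "joint_pos": joint angles; "joint_vel": joint speeds; "joint_efforts": joint torques, N m; "eef_pos": TCP position; "eef_rot": TCP orientation; "contact_force": force on the tool from outside, world axes, zero at the start; "ft_torque": the same for the moment, N m; "opening": opening from 0.0 (shut) to 1.0 (fully open); "grip_force": force on a finger pad.
Only numpy, scipy, OpenCV 4.12 (cv2) and the standard library are available. Lean on these libraries where they do the work, as an engineer would, in place of code of your own. Each camera call takes 0.05 s, during which the arm holds its last target. There are 200 camera calls.

TASK

Scan the mounted photograph that lies askew on the scanner's glass: with the fingertips push it along the glass until it sits square in the front-right corner marked with the arrow, touching both edges, then push the lid over and gently all the way shut, and last press the round start key fully down and let it come up. The photograph is only to be pushed, never lifted off the glass, and the other things on the desk stay where they are.

Things in the scene. Friction and masses are not known exactly. Their poses are not given: they have to be found in the camera images.
- scanner: black flatbed scanner, 212 (x) x 324 (y) x 43 mm, does not slide. Origin: centre of its underside, on the desk. x points to its rear (hinge, away from the robot), y to its left, z up. The glass is sunk 5 mm: surface at z = 38 mm, frame top at z = 43 mm; glass spans x -86..+84, y -147..+93 mm, its upright frame edges are stops. Control panel: y +108..+162 mm, top at z = 43 mm, outside the lid
- register_corner (a point): the front-right corner of the glass (nearest the robot, on the right), at glass height, marked on the frame by a small pale arrow head; here the front and the right frame edges meet
- photo: photograph mounted on stiff board, 74 (x) x 104 (y) x 8 mm, about 70 g, lying face down (grey-brown back up) and askew on the glass, long side roughly along the scanner's y. Origin: centre of its underside; z up. Squared into the corner, its origin is at x = -49, y = -95 mm in the scanner's frame
- lid (a joint): lid angle, rad: 0 shut, flat on the frame; 1.74 to 1.88 as found, leaning a little back; limit 1.92. Grey lid, 203 mm from hinge to free edge, 270 mm wide (scanner y -162..+108 mm), 16 mm thick, 0.4 kg. Stiff hinge: it stays at any angle; 3 to 4 N at the free edge starts it, 1 to 2 N near the bottom. Shut, its top is at z = 59 mm, with 13 mm between it and the glass
- lid_hinge (a point): middle of the lid's hinge line, which runs along the scanner's y, at x = +97, z = +43 mm of the scanner's frame, at the rear
- lid_edge (a point): middle of the lid's free edge, on its outer face (the face that is on top when shut and turned away from the robot when open); 203 mm along the lid from the hinge line and 16 mm outward from it
- start_key (a joint): travel of the start key, m: 0 up, 0.004 fully down; springs back; about 1.2 N to start, 4 N fully down
- key_top (a point): centre of the top of the start key: the only round key, grey, 25 mm across, standing 6 mm proud of the control panel (top at z = 49 mm) at x = -30, y = +135 mm in the scanner's frame; pressed straight down. The three small oblong keys behind it do nothing
- spare_print: another mounted print of the same size and look, 74 x 104 x 8 mm, lying face down on the desk to the left of the scanner; bystander
- glue_stick: white and red glue stick, 26 mm across and 90 mm tall, standing beside the control panel, left of the scanner; bystander
- washi_roll: flat roll of paper tape, 50 mm across, 15 mm high, on the desk at the left; bystander
- tape_dispenser: black weighted tape dispenser, 28 x 133 x 59 mm, at the left; bystander
- eraser: eraser in a card sleeve, 22 x 50 x 13 mm, lying at the left; bystander
- mug: patterned mug of tea, 97 x 106 x 98 mm, to the right of the scanner; bystander
- pencil: pencil, 178 x 9 x 8 mm, lying to the right of the scanner; bystander

How it is judged:
By the outcome, as a careful person would: the job done as asked, in the order asked, and still so for the second after the job is handed in, with the robot touching nothing.
It also fails if it takes over 70 s, if anything falls off the work surface, if the arm or the gripper's body presses on something with over 40 N, if the wrist force passes 120 N, or if a joint passes its speed limit or range.

## Working session

There is one attempt and no reset: what is moved stays moved. The work goes in short steps, Python scripts to look and compute and a tool call to move; the robot and the scene stay as the last step left them, time stands still between calls to the robot, and variables do not carry over. Pictures are saved under pics/ and viewed, at most 10 in all, crops included, and the job is handed in when it is done.

Besides the shell and the picture viewer there is one more tool, called after "Request:" as a command line: name --argument value ..., lists and objects as JSON in quotes. move_arm: Moves the arm, as the interface text tells. Its arguments: {"type":"object","properties":{"slide":{"type":"array"},"rot":{"type":"array"},"hand":{"type":"number"},"force":{"type":"number"}},"required":["slide","rot"]}

```bash
mkdir -p pics; ls; python3 - <<'E'
from plant import r,cams
import cv2,numpy as np
np.set_printoptions(precision=4,suppress=True)
for n in ["scene","top"]:
    c=cams.capture(n); cv2.imwrite(f"pics/{n}0.png",c["color"][...,::-1]); print(n,c["K"],c["pose"])
    np.savez(f"{n}0.npz",**c)
c=cams.capture("wrist");print(c["K"],c["hand_eye"])
s=r.observe();print(s)
E
```

```text
pics
scene [[529.4482   0.     323.0531]
 [  0.     529.4482 235.2259]
 [  0.       0.       1.    ]] [[-0.6742 -0.2974  0.6761 -0.4694]
 [-0.7386  0.2728 -0.6165  0.7558]
 [-0.0011 -0.9149 -0.4036  0.643 ]
 [ 0.      0.      0.      1.    ]]
top [[481.9553   0.     316.7265]
 [  0.     481.9553 240.713 ]
 [  0.       0.       1.    ]] [[ 0.0187 -0.9963  0.0844  0.393 ]
 [-0.9997 -0.0175  0.0159 -0.096 ]
 [-0.0144 -0.0847 -0.9963  1.3992]
 [ 0.      0.      0.      1.    ]]
[[374.9668   0.     318.0932]
 [  0.     374.9668 237.6032]
 [  0.       0.       1.    ]] [[-0.001  -0.945  -0.3272  0.0859]
 [ 1.     -0.0009 -0.0003  0.0007]
 [ 0.     -0.3272  0.945  -0.0711]
 [ 0.      0.      0.      1.    ]]
{'time': 0.15, 'joint_pos': array([-1.4167,  0.5999, -0.0026,  1.5999,  0.0018,  0.9429, -0.0798]), 'joint_vel': array([ 0.0022, -0.0019,  0.0007, -0.0027,  0.0013, -0.0013, -0.001 ]), 'joint_efforts': array([  0.002 , -77.6996,   1.5667, -25.8237,   0.0125,   0.0067,
         0.    ]), 'eef_pos': array([0.1658, 0.7055, 0.3032]), 'eef_rot': array([-0.    ,  0.1151,  0.9934, -0.0006]), 'contact_force': array([ 0.5742, -1.3534, -0.5826]), 'ft_torque': array([ 0.0198, -0.0049,  0.0141]), 'grip_force': 0.0, 'opening': 0.9989340149983684}
```

View pics/top0.png

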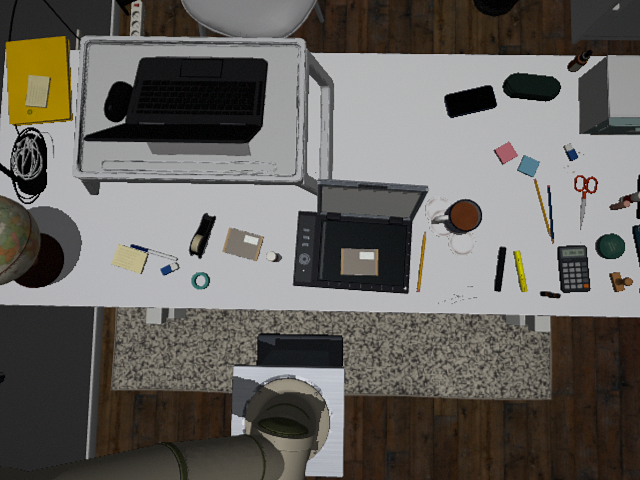

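View pics/scene0.png

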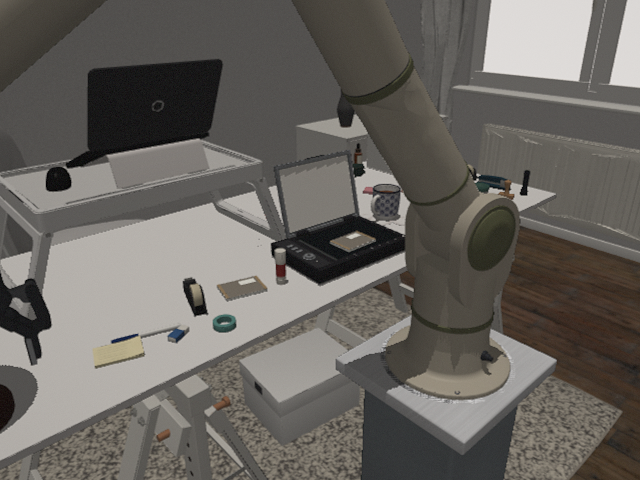

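The top view shows the scanner at cols 294–410, rows 212–292, with the lid up behind it and the photo at (360,262). I'll enlarge it.

```bash
cat > h.py <<'E'
import numpy as np,cv2
from scipy.spatial.transform import Rotation as R
np.set_printoptions(precision=4,suppress=True)
def ray(K,T,uv,z):
    d=T[:3,:3]@np.linalg.solve(K,[uv[0],uv[1],1.]); o=T[:3,3]
    return o+d*(z-o[2])/d[2]
def proj(K,T,P):
    p=(np.linalg.inv(T)@np.append(P,1))[:3]; p=K@p; return p[:2]/p[2]
def tool(s):
    T=np.eye(4);q=s["eef_rot"];T[:3,:3]=R.from_quat([q[1],q[2],q[3],q[0]]).as_matrix();T[:3,3]=s["eef_pos"];return T
E
python3 - <<'E'
import cv2
a=cv2.imread("pics/top0.png")[172:300,285:440]
cv2.imwrite("pics/topc.png",cv2.resize(a,None,fx=4.6,fy=4.6,interpolation=cv2.INTER_CUBIC))
E
```

```text
(no output)
```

View pics/topc.png

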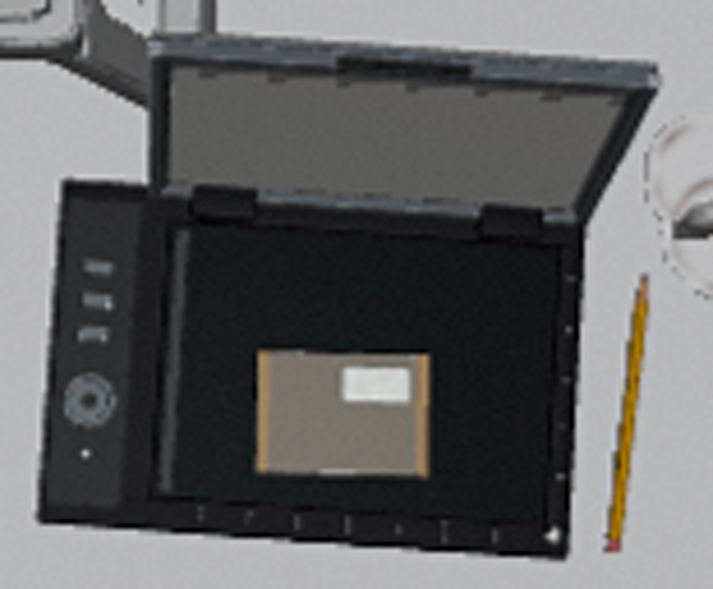

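The crop shows scanner corners at (40,520), (567,556), (63,182), the key at (89,400), the photo corners at about (260,352), (430,354), (428,478), (257,472), and the arrow at (553,536).

```bash
cat >> h.py <<'E'
E
python3 - <<'E'
from h import *
c=np.load("top0.npz");K,T=c["K"],c["pose"]
f=lambda u,v,z: ray(K,T,((u+.5)/4.6+285-.5,(v+.5)/4.6+172-.5),z)[:2]
# fit scanner pose (x,y,yaw)
S=np.array([[-106,162],[-106,-162],[106,162],[-30,135]])/1e3
W=np.array([f(40,520,.043),f(567,556,.043),f(63,182,.043),f(89,400,.049)])
print(W)
sc=S.mean(0);wc=W.mean(0);H=(S-sc).T@(W-wc);yaw=np.arctan2(H[0,1]-H[1,0],H[0,0]+H[1,1])
Rz=np.array([[np.cos(yaw),-np.sin(yaw)],[np.sin(yaw),np.cos(yaw)]]);t=wc-Rz@sc
print("scanner",t,yaw,"res mm",(W-(S@Rz.T+t))*1e3)
P=np.array([f(260,352,.046),f(430,354,.046),f(428,478,.046),f(257,472,.046)])
print("photo in scanner mm",((P-t)@Rz)*1e3, ((P.mean(0)-t)@Rz)*1e3)
e=P[0]-P[1]+P[3]-P[2];print("photo yaw rel",np.arctan2(-e[0],e[1])-yaw)
for n,p in dict(key=[-.03,.135],corner=[-.086,-.147],goal=[-.049,-.095]).items(): print(n,Rz@p+t)
E
```

```text
[[ 0.3831 -0.011 ]
 [ 0.3674 -0.3314]
 [ 0.5912 -0.0204]
 [ 0.4565 -0.0396]]
scanner [ 0.4801 -0.1763] -0.04625476278692445 res mm [[ 1.4152 -1.352 ]
 [ 0.6737  1.8278]
 [-2.2714 -1.0098]
 [ 0.1825  0.534 ]]
photo in scanner mm [[  6.3081  33.2659]
 [ 11.7211 -70.3428]
 [-63.7815 -73.2265]
 [-66.8734  30.6454]] [-28.1564 -19.9145]
photo yaw rel 0.040968459335219885
key [ 0.4564 -0.0401]
corner [ 0.3874 -0.3192]
goal [ 0.4268 -0.269 ]
```

```bash
cat >> h.py <<'E'
SC=dict(t=np.array([.4801,-.1763]),yaw=-.0463)
import json,os
if os.path.exists("sc.json"): j=json.load(open("sc.json")); SC=dict(t=np.array(j["t"]),yaw=j["yaw"])
def s2w(x,y):  # scanner mm -> world m
    c,s=np.cos(SC["yaw"]),np.sin(SC["yaw"]); return SC["t"]+np.array([c*x-s*y,s*x+c*y])/1e3
def down(yaw): # tool down, tool y at world heading yaw+90deg
    return np.array([[-np.cos(yaw),-np.sin(yaw),0],[-np.sin(yaw),np.cos(yaw),0],[0,0,-1.]])
def plan(T,p,Rt,n):
    "equal rows from tool pose T to p,Rt"
    rv=R.from_matrix(T[:3,:3].T@Rt).as_rotvec()/n; d=(p-T[:3,3])/n*1e3
    Q=T[:3,:3].copy()
    print("rot/row",rv.round(4))
    for i in range(n): print((Q.T@d).round(1).tolist()); Q=Q@R.from_rotvec(rv).as_matrix()
    G=np.eye(4);G[:3,:3]=Q;G[:3,3]=p;return G
E
python3 - <<'E'
from h import *
from plant import r
T=tool(r.observe()); a=-1.386
q=T[:3,:3]; z=lambda f: R.from_euler("z",f*a).as_matrix()@q
G=plan(T,np.array([.45,.30,.30]),z(.5),10)
G=plan(G,np.array([*s2w(-28,60),.30]),z(1),10)
print(G)
E
```

```text
rot/row [0.     0.0001 0.0693]
[-36.9, -33.0, 0.4]
[-39.1, -30.3, 0.4]
[-41.1, -27.6, 0.4]
[-43.0, -24.6, 0.4]
[-44.6, -21.6, 0.4]
[-45.9, -18.5, 0.3]
[-47.1, -15.2, 0.3]
[-48.1, -11.9, 0.3]
[-48.8, -8.6, 0.3]
[-49.2, -5.2, 0.3]
rot/row [0.     0.0001 0.0693]
[-33.4, -24.6, 0.0]
[-35.0, -22.3, 0.0]
[-36.5, -19.8, 0.0]
[-37.8, -17.2, 0.0]
[-38.9, -14.5, 0.0]
[-39.8, -11.8, 0.0]
[-40.5, -9.0, 0.0]
[-41.0, -6.2, 0.0]
[-41.4, -3.4, 0.0]
[-41.5, -0.5, 0.0]
[[ 0.0459  0.9989 -0.0012  0.4549]
 [ 0.9989 -0.0459 -0.     -0.1151]
 [-0.0001 -0.0012 -1.      0.3   ]
 [ 0.      0.      0.      1.    ]]
```

Request:
move_arm --slide '[[-36.9, -33, 0.4], [-39.1, -30.3, 0.4], [-41.1, -27.6, 0.4], [-43, -24.6, 0.4], [-44.6, -21.6, 0.4], [-45.9, -18.5, 0.3], [-47.1, -15.2, 0.3], [-48.1, -11.9, 0.3], [-48.8, -8.6, 0.3], [-49.2, -5.2, 0.3]]' --rot '[[0, 0, 0.0693], [0, 0, 0.0693], [0, 0, 0.0693], [0, 0, 0.0693], [0, 0, 0.0693], [0, 0, 0.0693], [0, 0, 0.0693], [0, 0, 0.0693], [0, 0, 0.0693], [0, 0, 0.0693]]' --hand -0.2

```text
time: 1.15
eef_pos: [0.4508, 0.2986, 0.3004]
eef_rot: [0.0, 0.447, 0.895, 0.0]
contact_force: [-0.1, 1.2, -1.3]
opening: 0.6
grip_force: 0.0
```

Request:
move_arm --slide '[[-33.4, -24.6, 0], [-35, -22.3, 0], [-36.5, -19.8, 0], [-37.8, -17.2, 0], [-38.9, -14.5, 0], [-39.8, -11.8, 0], [-40.5, -9, 0], [-41, -6.2, 0], [-41.4, -3.4, 0], [-41.5, -0.5, 0]]' --rot '[[0, 0, 0.0693], [0, 0, 0.0693], [0, 0, 0.0693], [0, 0, 0.0693], [0, 0, 0.0693], [0, 0, 0.0693], [0, 0, 0.0693], [0, 0, 0.0693], [0, 0, 0.0693], [0, 0, 0.0693]]'

```text
time: 2.15
eef_pos: [0.4547, -0.1163, 0.3005]
eef_rot: [0.0, 0.724, 0.69, 0.0]
contact_force: [1.1, -0.1, 0.8]
opening: 0.603
grip_force: 0.0
```

Request:
move_arm --slide '[[0, 0, 0], [0, 0, 0]]' --rot '[[0, 0, 0], [0, 0, 0]]'

```text
time: 2.35
eef_pos: [0.4547, -0.1154, 0.3003]
eef_rot: [-0.0, 0.724, 0.69, -0.0]
contact_force: [-0.3, 1.1, -0.7]
opening: 0.598
grip_force: 0.0
```

```bash
python3 - <<'E'
from h import *
from plant import r,cams
T=tool(r.observe()); c=cams.capture("wrist"); print(T,r.observe()["joint_pos"])
C=T@c["hand_eye"]; np.savez("w1.npz",K=c["K"],pose=C,color=c["color"])
cv2.imwrite("pics/w1.png",c["color"][...,::-1])
for p in [(-86,93,43),(84,93,43),(84,-147,43),(-86,-147,43),(-30,135,49)]: print(p,proj(c["K"],C,[*s2w(*p[:2]),p[2]/1e3]))
E
```

```text
[[ 0.0479  0.9989 -0.0002  0.4547]
 [ 0.9989 -0.0479 -0.     -0.1154]
 [-0.     -0.0002 -1.      0.3003]
 [ 0.      0.      0.      1.    ]] [-0.2184  0.3217  0.4498  2.1922 -0.2235  0.6706  0.3417]
(-86, 93, 43) [253.5193 170.9845]
(84, 93, 43) [448.2613 170.4951]
(84, -147, 43) [423.6268 392.9945]
(-86, -147, 43) [266.5975 393.2517]
(-30, 135, 49) [317.4696 120.6907]
```

View pics/w1.png

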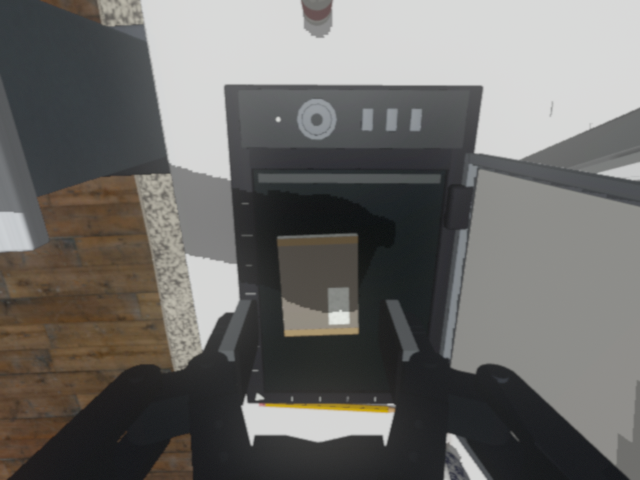

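The wrist view shows the key at (317,119), in line with the predicted (317,121), and the photo corners at (278,237), (358,234), (358,333), (285,336). The gripper fingers are at cols 235 and 400.

```bash
python3 - <<'E'
from h import *
c=np.load("w1.npz");K,T=c["K"],c["pose"]
cy,sy=np.cos(SC["yaw"]),np.sin(SC["yaw"])
def w2s(P): d=P-SC["t"]; return np.array([cy*d[0]+sy*d[1],-sy*d[0]+cy*d[1]])*1e3
for n,uv,z in [("key",(317,119),.049),("FLout",(226,86),.043),("RLout",(481,87),.043),("glFL",(251,170),.043),("p LF",(278,238),.046),("p LR",(358,234),.046),("p RR",(358,333),.046),("p RF",(285,336),.046)]:
    print(n,w2s(ray(K,T,uv,z)[:2]).round(1))
E
```

```text
key [-30.4 136.3]
FLout [-104.3  161.9]
RLout [103.1 160.6]
glFL [-88.1  93.9]
p LF [-66.6  32. ]
p LR [ 6.8 35.7]
p RR [ 10.2 -69.5]
p RF [-63.5 -72.8]
```

Request:
move_arm --slide '[[0, 0, 40], [0, 0, 40], [0, 0, 40], [0, 0, 30], [0, 0, 20], [0, 0, 8], [0, 0, 4], [0, 0, 0]]' --rot '[[0, 0, 0], [0, 0, 0], [0, 0, 0], [0, 0, 0], [0, 0, 0], [0, 0, 0], [0, 0, 0], [0, 0, 0]]'

```text
time: 3.2
eef_pos: [0.4552, -0.1142, 0.1186]
eef_rot: [0.0, 0.723, 0.691, 0.0]
contact_force: [-0.2, 0.2, 0.4]
opening: 0.602
grip_force: 0.0
```

Request:
move_arm --slide '[[0, 0, 1], [0, 0, 1], [0, 0, 1], [0, 0, 0]]' --rot '[[0, 0, 0], [0, 0, 0], [0, 0, 0], [0, 0, 0]]'

```text
time: 3.6
eef_pos: [0.4551, -0.1147, 0.1157]
eef_rot: [0.0, 0.723, 0.691, 0.0]
contact_force: [0.5, 0.6, 0.3]
opening: 0.599
grip_force: 0.0
```

Request:
move_arm --slide '[[0, 0, 1.5], [0, 0, 1], [0, 0, 0]]' --rot '[[0, 0, 0], [0, 0, 0], [0, 0, 0]]'

```text
time: 3.9
eef_pos: [0.4548, -0.1147, 0.1128]
eef_rot: [-0.0, 0.723, 0.691, -0.0]
contact_force: [-0.9, -0.6, 0.2]
opening: 0.6
grip_force: 0.0
```

Request:
move_arm --slide '[[0, 0, 1.5], [0, 0, 0]]' --rot '[[0, 0, 0], [0, 0, 0]]'

```text
time: 4.1
eef_pos: [0.4549, -0.1147, 0.1112]
eef_rot: [-0.0, 0.723, 0.691, -0.0]
contact_force: [0.2, -0.6, -0.5]
opening: 0.596
grip_force: 0.0
```

Request:
move_arm --slide '[[0, 0, 1.5], [0, 0, 0]]' --rot '[[0, 0, 0], [0, 0, 0]]'

```text
time: 4.3
eef_pos: [0.4549, -0.1147, 0.1097]
eef_rot: [-0.0, 0.723, 0.691, -0.0]
contact_force: [0.8, -0.2, -1.3]
opening: 0.6
grip_force: 0.0
```

Request:
move_arm --slide '[[0, 0, 1], [0, 0, 1], [0, 0, 0]]' --rot '[[0, 0, 0], [0, 0, 0], [0, 0, 0]]'

```text
time: 4.6
eef_pos: [0.4549, -0.1147, 0.1078]
eef_rot: [-0.0, 0.723, 0.691, -0.0]
contact_force: [0.3, 0.0, 0.0]
opening: 0.598
grip_force: 0.0
```

Request:
move_arm --slide '[[0, 0, 1], [0, 0, 0]]' --rot '[[0, 0, 0], [0, 0, 0]]'

```text
time: 4.8
eef_pos: [0.4549, -0.1147, 0.1074]
eef_rot: [0.0, 0.723, 0.691, 0.0]
contact_force: [-1.2, 0.1, 10.0]
opening: 0.601
grip_force: 5.2
```

Request:
move_arm --slide '[[0, 0, 1], [0, 0, 0]]' --rot '[[0, 0, 0], [0, 0, 0]]'

```text
time: 5.0
eef_pos: [0.4548, -0.1147, 0.1073]
eef_rot: [0.0, 0.723, 0.691, 0.001]
contact_force: [-2.9, 0.5, 27.6]
opening: 0.603
grip_force: 14.0
```

Request:
move_arm --slide '[[0, 0, -3.5], [-6, 0, 0], [-7, 0, 0], [-8, 0, 0], [-8, 0, 0], [-8, 0, 0], [-8, 0, 0], [-8, 0, 0], [-8, 0, 0], [-8, 0, 0]]' --rot '[[0, 0, 0], [0, 0, 0], [0, 0, 0], [0, 0, 0], [0, 0, 0], [0, 0, 0], [0, 0, 0], [0, 0, 0], [0, 0, 0], [0, 0, 0]]'

```text
time: 6.0
eef_pos: [0.4517, -0.1844, 0.1094]
eef_rot: [0.0, 0.723, 0.691, 0.0]
contact_force: [0.1, 1.5, -0.4]
opening: 0.598
grip_force: 0.2
```

Request:
move_arm --slide '[[-5, 0, 0], [-5, 0, 0], [-3, 0, 0], [-2, 0, 0], [-1, 0, 0], [0, 0, 0]]' --rot '[[0, 0, 0], [0, 0, 0], [0, 0, 0], [0, 0, 0], [0, 0, 0], [0, 0, 0]]'

```text
time: 6.6
eef_pos: [0.451, -0.1996, 0.1094]
eef_rot: [0.0, 0.723, 0.691, 0.0]
contact_force: [0.9, 0.5, -0.3]
opening: 0.604
grip_force: 0.0
```

```bash
python3 - <<'E'
from h import *
from plant import r,cams
s=r.observe();T=tool(s); c=cams.capture("wrist"); print(T,s["contact_force"])
C=T@c["hand_eye"]; np.savez("w2.npz",K=c["K"],pose=C,color=c["color"])
cv2.imwrite("pics/w2.png",c["color"][...,::-1])
E
```

```text
[[ 0.0459  0.9989  0.0001  0.451 ]
 [ 0.9989 -0.0459 -0.0001 -0.1996]
 [-0.0001  0.0001 -1.      0.1094]
 [ 0.      0.      0.      1.    ]] [ 0.95    0.5021 -0.2544]
```

View pics/w2.png

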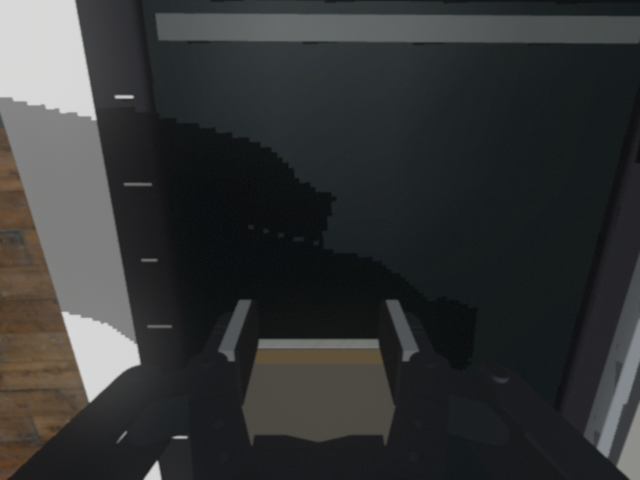

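The wrist picture shows the photo's left edge (row 345) square against both fingertips.

Request:
move_arm --slide '[[-2, 0, 0], [-1.5, 0, 0], [-1, 0, 0], [-1, 0, 0], [0, 0, 0]]' --rot '[[0, 0, 0], [0, 0, 0], [0, 0, 0], [0, 0, 0], [0, 0, 0]]'

```text
time: 7.15
eef_pos: [0.4507, -0.2053, 0.1094]
eef_rot: [0.0, 0.723, 0.691, -0.0]
contact_force: [-0.2, 0.3, 0.8]
opening: 0.598
grip_force: 0.0
```

Request:
move_arm --slide '[[-0.7, 0, 0], [0, 0, 0]]' --rot '[[0, 0, 0], [0, 0, 0]]'

```text
time: 7.35
eef_pos: [0.4507, -0.2059, 0.1094]
eef_rot: [0.0, 0.723, 0.691, -0.0]
contact_force: [0.8, -0.1, 0.9]
opening: 0.598
grip_force: 0.0
```

Request:
move_arm --slide '[[-0.7, 0, 0], [0, 0, 0]]' --rot '[[0, 0, 0], [0, 0, 0]]'

```text
time: 7.55
eef_pos: [0.4507, -0.2066, 0.1094]
eef_rot: [0.0, 0.723, 0.691, -0.0]
contact_force: [0.3, 0.7, 0.2]
opening: 0.6
grip_force: 0.0
```

Request:
move_arm --slide '[[-0.7, 0, 0], [0, 0, 0]]' --rot '[[0, 0, 0], [0, 0, 0]]'

```text
time: 7.75
eef_pos: [0.4507, -0.2068, 0.1094]
eef_rot: [-0.0, 0.723, 0.691, 0.0]
contact_force: [0.3, 3.1, 0.2]
opening: 0.599
grip_force: 1.3
```

```bash
python3 - <<'E'
from h import *
from plant import r
T=tool(r.observe()); T[:3,3]+=T[:3,:3]@[.012,0,-.05]
G=plan(T,np.array([*s2w(36,-95),.1594]),down(SC["yaw"]),12)
E
```

```text
rot/row [ 0.     -0.     -0.1308]
[-6.3, 5.3, -0.0]
[-6.9, 4.5, -0.0]
[-7.4, 3.5, -0.0]
[-7.8, 2.5, -0.0]
[-8.1, 1.5, -0.0]
[-8.2, 0.4, -0.0]
[-8.2, -0.7, -0.0]
[-8.0, -1.7, -0.0]
[-7.7, -2.8, -0.0]
[-7.3, -3.7, -0.0]
[-6.8, -4.7, -0.0]
[-6.1, -5.5, 0.0]
```

Request:
move_arm --slide '[[6, 0, 0], [6, 0, 0], [0, 0, -25], [0, 0, -25], [-6.3, 5.3, 0], [-6.9, 4.5, 0], [-7.4, 3.5, 0], [-7.8, 2.5, 0], [-8.1, 1.5, 0], [-8.2, 0.4, 0]]' --rot '[[0, 0, 0], [0, 0, 0], [0, 0, 0], [0, 0, 0], [0, 0, -0.1308], [0, 0, -0.1308], [0, 0, -0.1308], [0, 0, -0.1308], [0, 0, -0.1308], [0, 0, -0.1308]]'

```text
time: 8.75
eef_pos: [0.4816, -0.234, 0.1594]
eef_rot: [0.0, 0.401, 0.916, -0.0]
contact_force: [0.2, 0.8, 0.8]
opening: 0.602
grip_force: 0.0
```

Request:
move_arm --slide '[[-8.2, -0.7, 0], [-8, -1.7, 0], [-7.7, -2.8, 0], [-7.3, -3.7, 0], [-6.8, -4.7, 0], [-6.1, -5.5, 0], [0, 0, 0], [0, 0, 0]]' --rot '[[0, 0, -0.1308], [0, 0, -0.1308], [0, 0, -0.1308], [0, 0, -0.1308], [0, 0, -0.1308], [0, 0, -0.1308], [0, 0, 0], [0, 0, 0]]'

```text
time: 9.55
eef_pos: [0.5111, -0.2729, 0.1592]
eef_rot: [-0.0, 0.026, 1.0, 0.0]
contact_force: [0.5, 0.6, 0.6]
opening: 0.601
grip_force: 0.0
```

```bash
python3 - <<'E'
from h import *
from plant import r
s=r.observe();T=tool(s); print(s["joint_pos"],s["contact_force"])
plan(T,np.array([*s2w(36,-95),.1094]),down(SC["yaw"]),1)
E
```

```text
[ 0.5134  0.6287 -0.1773  2.0436  0.2225  0.4876  1.6918] [0.4895 0.6433 0.6015]
rot/row [ 0.0005 -0.0004 -0.0048]
[-0.6, 0.0, 49.8]
```

Request:
move_arm --slide '[[0, 0, 20], [0, 0, 15], [0, 0, 10], [0, 0, 4.8], [0, 0, 0], [5, 0, 0], [6, 0, 0], [6, 0, 0], [6, 0, 0], [5, 0, 0]]' --rot '[[0, 0, -0.0048], [0, 0, 0], [0, 0, 0], [0, 0, 0], [0, 0, 0], [0, 0, 0], [0, 0, 0], [0, 0, 0], [0, 0, 0], [0, 0, 0]]'

```text
time: 10.55
eef_pos: [0.483, -0.2721, 0.1099]
eef_rot: [0.0, 0.021, 1.0, -0.0]
contact_force: [0.2, 0.1, -0.1]
opening: 0.601
grip_force: 0.4
```

Request:
move_arm --slide '[[2, 0, 0], [2, 0, 0], [1, 0, 0], [1, 0, 0], [0, 0, 0]]' --rot '[[0, 0, 0], [0, 0, 0], [0, 0, 0], [0, 0, 0], [0, 0, 0]]'

```text
time: 11.05
eef_pos: [0.4774, -0.2718, 0.1095]
eef_rot: [-0.0, 0.021, 1.0, -0.0]
contact_force: [-0.6, -0.4, 0.4]
opening: 0.601
grip_force: 0.1
```

Request:
move_arm --slide '[[0.7, 0, 0], [0, 0, 0]]' --rot '[[0, 0, 0], [0, 0, 0]]'

```text
time: 11.25
eef_pos: [0.4768, -0.2717, 0.1095]
eef_rot: [-0.0, 0.021, 1.0, 0.0]
contact_force: [1.2, -0.3, -0.8]
opening: 0.603
grip_force: 0.1
```

Request:
move_arm --slide '[[0.7, 0, 0], [0, 0, 0]]' --rot '[[0, 0, 0], [0, 0, 0]]'

```text
time: 11.45
eef_pos: [0.476, -0.2717, 0.1096]
eef_rot: [-0.0, 0.021, 1.0, 0.0]
contact_force: [-0.7, 0.0, 0.1]
opening: 0.601
grip_force: 0.0
```

Request:
move_arm --slide '[[0.7, 0, 0], [0, 0, 0]]' --rot '[[0, 0, 0], [0, 0, 0]]'

```text
time: 11.65
eef_pos: [0.4752, -0.2717, 0.1096]
eef_rot: [-0.0, 0.021, 1.0, 0.0]
contact_force: [-0.1, 0.9, -0.0]
opening: 0.6
grip_force: 0.0
```

Request:
move_arm --slide '[[0.7, 0, 0], [0, 0, 0]]' --rot '[[0, 0, 0], [0, 0, 0]]'

```text
time: 11.85
eef_pos: [0.4745, -0.2717, 0.1096]
eef_rot: [-0.0, 0.021, 1.0, 0.0]
contact_force: [0.4, -0.6, 0.1]
opening: 0.6
grip_force: 0.0
```

Request:
move_arm --slide '[[0.7, 0, 0], [0, 0, 0]]' --rot '[[0, 0, 0], [0, 0, 0]]'

```text
time: 12.05
eef_pos: [0.4743, -0.2717, 0.1097]
eef_rot: [0.0, 0.021, 1.0, -0.0]
contact_force: [1.0, -0.4, -0.2]
opening: 0.596
grip_force: 0.6
```

Request:
move_arm --slide '[[0.6, 0, 0], [0, 0, 0]]' --rot '[[0, 0, 0], [0, 0, 0]]'

```text
time: 12.25
eef_pos: [0.474, -0.2718, 0.1098]
eef_rot: [0.001, 0.021, 1.0, -0.0]
contact_force: [3.3, -1.1, -0.7]
opening: 0.597
grip_force: 1.5
```

Request:
move_arm --slide '[[0.6, 0, 0], [0, 0, 0]]' --rot '[[0, 0, 0], [0, 0, 0]]'

```text
time: 12.45
eef_pos: [0.4738, -0.2719, 0.1098]
eef_rot: [0.001, 0.021, 1.0, -0.0]
contact_force: [5.3, -0.5, 0.5]
opening: 0.597
grip_force: 2.4
```

Request:
move_arm --slide '[[-5, 0, 0], [-6, 0, 0], [0, 0, -30], [0, 0, -40], [0, 0, -40], [0, 0, -40], [0, 0, 0], [0, 0, 0]]' --rot '[[0, 0, 0], [0, 0, 0], [0, 0, 0], [0, 0, 0], [0, 0, 0], [0, 0, 0], [0, 0, 0], [0, 0, 0]]'

```text
time: 13.25
eef_pos: [0.4837, -0.2721, 0.2604]
eef_rot: [0.0, 0.021, 1.0, -0.0]
contact_force: [-0.1, 0.6, -0.5]
opening: 0.604
grip_force: 0.0
```

```bash
python3 - <<'E'
from h import *
from plant import r,cams
s=r.observe();T=tool(s); c=cams.capture("wrist"); print(T,s["contact_force"])
K=c["K"];C=T@c["hand_eye"]; np.savez("w3.npz",K=K,pose=C,color=c["color"])
P=[proj(K,C,[*s2w(x,y),.046]) for x,y in [(-12,-43),(-12,-147),(-86,-147),(-86,-43)]]; print(np.array(P))
P=np.array(P).mean(0); u,v=int(P[0]),int(P[1])
x0,y0=max(0,u-140),max(0,v-105); a=c["color"][y0:y0+210,x0:x0+280,::-1]; print(x0,y0,a.shape)
cv2.imwrite("pics/w3.png",cv2.resize(a,None,fx=2.8,fy=2.8,interpolation=cv2.INTER_CUBIC))
E
```

```text
[[-0.9991  0.0425  0.001   0.4837]
 [ 0.0425  0.9991 -0.0008 -0.2721]
 [-0.001  -0.0007 -1.      0.2604]
 [ 0.      0.      0.      1.    ]] [-0.1067  0.5857 -0.5468]
[[384.8716 197.2332]
 [250.9523 196.8406]
 [245.1395  94.9251]
 [391.2405  95.3651]]
178 41 (210, 280, 3)
```

View pics/w3.png

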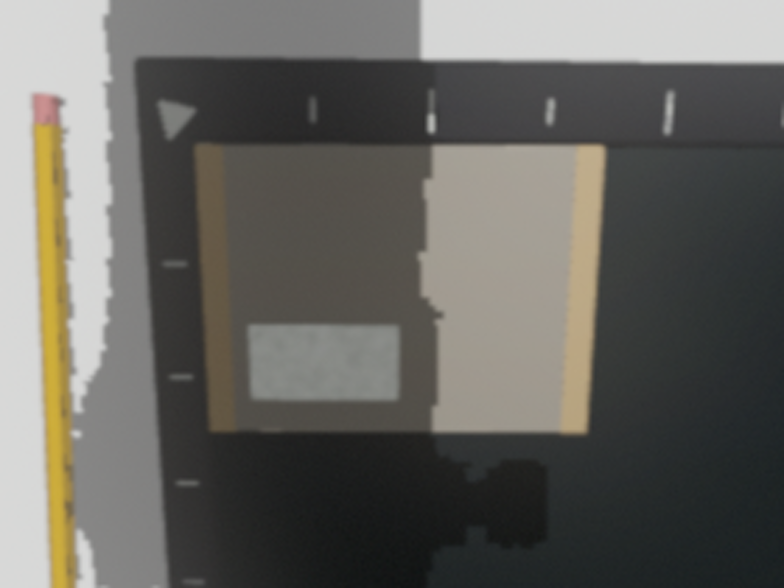

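The wrist crop shows the photo squared in the front-right corner, with its edges parallel to the frame and about 2 px from the prediction (a uniform shift). A gap at the right frame is hard to rule out by eye, so I'll nudge the left edge once more and check by force.

```bash
python3 - <<'E'
from h import *
from plant import r
T=tool(r.observe())
G=plan(T,np.array([*s2w(-45,8),.2604]),down(SC["yaw"]),4)
E
```

```text
rot/row [ 0.     -0.0002  0.001 ]
[13.1, 25.9, -0.3]
[13.1, 25.9, -0.3]
[13.1, 25.9, -0.3]
[13.1, 25.9, -0.3]
```

Request:
move_arm --slide '[[13.1, 25.9, 0], [13.1, 25.9, 0], [13.1, 25.9, 0], [13.1, 25.9, 0], [0, 0, 50], [0, 0, 50], [0, 0, 30], [0, 0, 15], [0, 0, 5], [0, 0, 0]]' --rot '[[0, 0, 0.001], [0, 0, 0.001], [0, 0, 0.001], [0, 0, 0.001], [0, 0, 0], [0, 0, 0], [0, 0, 0], [0, 0, 0], [0, 0, 0], [0, 0, 0]]'

```text
time: 14.3
eef_pos: [0.4348, -0.1656, 0.1085]
eef_rot: [-0.002, 0.023, 1.0, 0.0]
contact_force: [0.3, -0.2, -0.5]
opening: 0.602
grip_force: 0.0
```

Request:
move_arm --slide '[[0, -3, 0], [0, -2, 0], [0, -2, 0], [0, -1, 0], [0, 0, 0]]' --rot '[[0, 0, 0], [0, 0, 0], [0, 0, 0], [0, 0, 0], [0, 0, 0]]'

```text
time: 14.8
eef_pos: [0.4356, -0.1746, 0.1097]
eef_rot: [0.0, 0.023, 1.0, -0.0]
contact_force: [0.3, 0.4, -0.5]
opening: 0.603
grip_force: 0.0
```

Request:
move_arm --slide '[[0, -1, 0], [0, -1, 0], [0, 0, 0]]' --rot '[[0, 0, 0], [0, 0, 0], [0, 0, 0]]'

```text
time: 15.1
eef_pos: [0.4355, -0.1764, 0.1096]
eef_rot: [0.0, 0.023, 1.0, -0.0]
contact_force: [-0.1, -0.3, -1.5]
opening: 0.598
grip_force: 0.0
```

Request:
move_arm --slide '[[0, -1, 0], [0, 0, 0]]' --rot '[[0, 0, 0], [0, 0, 0]]'

```text
time: 15.3
eef_pos: [0.4355, -0.1773, 0.1096]
eef_rot: [0.0, 0.023, 1.0, -0.0]
contact_force: [-0.5, 1.0, -0.5]
opening: 0.597
grip_force: 0.0
```

Request:
move_arm --slide '[[0, -0.8, 0], [0, 0, 0]]' --rot '[[0, 0, 0], [0, 0, 0]]'

```text
time: 15.5
eef_pos: [0.4354, -0.1781, 0.1096]
eef_rot: [0.0, 0.023, 1.0, -0.0]
contact_force: [-0.2, 0.0, -0.1]
opening: 0.6
grip_force: 0.0
```

Request:
move_arm --slide '[[0, -0.8, 0], [0, 0, 0]]' --rot '[[0, 0, 0], [0, 0, 0]]'

```text
time: 15.7
eef_pos: [0.4354, -0.179, 0.1096]
eef_rot: [0.0, 0.023, 1.0, -0.0]
contact_force: [0.6, 0.8, 0.5]
opening: 0.601
grip_force: 0.0
```

Request:
move_arm --slide '[[0, -0.8, 0], [0, 0, 0]]' --rot '[[0, 0, 0], [0, 0, 0]]'

```text
time: 15.9
eef_pos: [0.4353, -0.1797, 0.1096]
eef_rot: [-0.0, 0.023, 1.0, -0.0]
contact_force: [0.1, -0.0, -0.1]
opening: 0.601
grip_force: 0.0
```

Request:
move_arm --slide '[[0, -0.8, 0], [0, 0, 0]]' --rot '[[0, 0, 0], [0, 0, 0]]'

```text
time: 16.1
eef_pos: [0.4353, -0.1805, 0.1096]
eef_rot: [0.0, 0.023, 1.0, -0.0]
contact_force: [-0.1, -0.1, 0.9]
opening: 0.599
grip_force: 0.0
```

Request:
move_arm --slide '[[0, -1, 0], [0, -1, 0], [0, 0, 0]]' --rot '[[0, 0, 0], [0, 0, 0], [0, 0, 0]]'

```text
time: 16.4
eef_pos: [0.4352, -0.1826, 0.1096]
eef_rot: [-0.0, 0.023, 1.0, -0.0]
contact_force: [-0.2, -0.3, 0.9]
opening: 0.599
grip_force: 0.0
```

Request:
move_arm --slide '[[0, -1, 0], [0, -1, 0], [0, 0, 0]]' --rot '[[0, 0, 0], [0, 0, 0], [0, 0, 0]]'

```text
time: 16.7
eef_pos: [0.4352, -0.1846, 0.1096]
eef_rot: [0.0, 0.023, 1.0, -0.0]
contact_force: [-0.5, -0.6, 0.3]
opening: 0.6
grip_force: 0.0
```

Request:
move_arm --slide '[[0, -1, 0], [0, 0, 0]]' --rot '[[0, 0, 0], [0, 0, 0]]'

```text
time: 16.9
eef_pos: [0.4354, -0.1849, 0.1096]
eef_rot: [0.0, 0.023, 1.0, 0.0]
contact_force: [0.7, 3.3, 0.7]
opening: 0.6
grip_force: 1.9
```

Request:
move_arm --slide '[[0, -1, 0], [0, 0, 0]]' --rot '[[0, 0, 0], [0, 0, 0]]'

```text
time: 17.1
eef_pos: [0.4354, -0.1851, 0.1096]
eef_rot: [0.0, 0.022, 1.0, 0.001]
contact_force: [1.1, 9.2, 0.4]
opening: 0.603
grip_force: 4.0
```

```bash
python3 - <<'E'
from h import *
from plant import r
T=tool(r.observe()); T[:3,3]+=T[:3,:3]@[0,.010,-.245]
G=plan(T,np.array([*s2w(205,-60),.355]),down(SC["yaw"]),7)
E
```

```text
rot/row [0.0002 0.0001 0.0003]
[-35.6, -8.5, -0.0]
[-35.6, -8.5, -0.0]
[-35.6, -8.4, -0.0]
[-35.6, -8.4, -0.1]
[-35.6, -8.4, -0.1]
[-35.6, -8.4, -0.1]
[-35.6, -8.4, -0.1]
```

Request:
move_arm --slide '[[0, 5, 0], [0, 5, 0], [0, 0, -45], [0, 0, -50], [0, 0, -50], [0, 0, -50], [0, 0, -50], [-35.6, -8.5, 0], [-35.6, -8.5, 0], [-35.6, -8.5, 0]]' --rot '[[0, 0, 0], [0, 0, 0], [0, 0, 0], [0, 0, 0], [0, 0, 0], [0, 0, 0], [0, 0, 0], [0, 0, 0], [0, 0, 0], [0, 0, 0]]'

```text
time: 18.1
eef_pos: [0.5417, -0.2075, 0.3555]
eef_rot: [0.001, 0.024, 1.0, -0.001]
contact_force: [-0.1, -0.3, 0.0]
opening: 0.599
grip_force: 0.0
```

Request:
move_arm --slide '[[-35.6, -8.4, 0], [-35.6, -8.4, 0], [-35.6, -8.4, 0], [-35.6, -8.4, 0], [0, 0, 0], [0, 0, 0]]' --rot '[[0, 0, 0], [0, 0, 0], [0, 0, 0], [0, 0, 0], [0, 0, 0], [0, 0, 0]]' --hand 1 --force 20

```text
time: 18.7
eef_pos: [0.6816, -0.2469, 0.3533]
eef_rot: [-0.001, 0.023, 1.0, 0.0]
contact_force: [-0.9, 0.4, -0.5]
opening: 0.001
grip_force: 0.0
```

```bash
python3 - <<'E'
from h import *
from plant import r,cams
s=r.observe();T=tool(s); print(s["eef_pos"],s["opening"],s["contact_force"],s["joint_pos"]); plan(T,np.array([*s2w(205,-60),.355]),down(SC["yaw"]),1)
c=cams.capture("scene"); cv2.imwrite("pics/s4.png",cv2.resize(c["color"][60:320,180:500,::-1],None,fx=2.2,fy=2.2))
E
```

```text
[ 0.6816 -0.2469  0.3533] 0.0009654164200842302 [-0.9279  0.4394 -0.5231] [ 0.4438  0.5727 -0.2877  1.5335  0.1768  1.063   1.6374]
rot/row [ 0.0004 -0.002  -0.0002]
[-0.4, 1.2, -1.7]
```

View pics/s4.png

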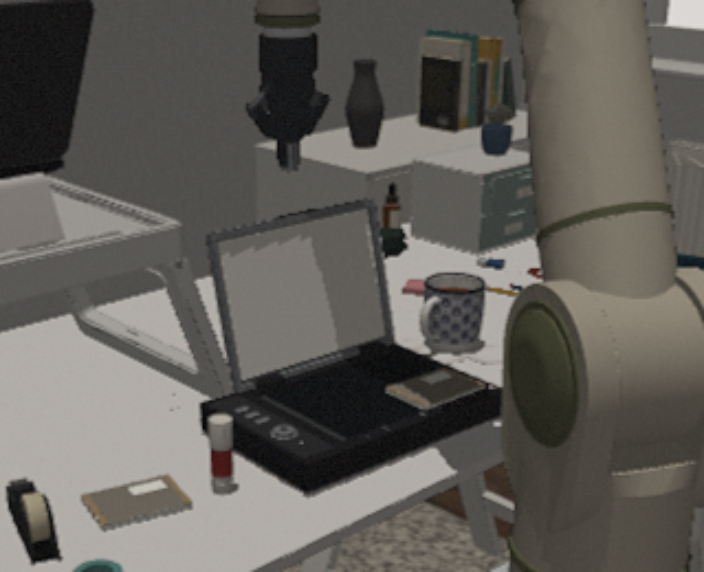

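The scene crop shows the closed fingers at (289,160), above and behind the lid edge. The photo sits in the corner and the bystanders have not moved.

Request:
move_arm --slide '[[0, 0, 30], [0, 0, 30], [0, 0, 15], [5, 0, 0], [5, 0, 0], [5, 0, 0], [0, 0, 0]]' --rot '[[0, 0, 0], [0, 0, 0], [0, 0, 0], [0, 0, 0], [0, 0, 0], [0, 0, 0], [0, 0, 0]]'

```text
time: 19.45
eef_pos: [0.6663, -0.2467, 0.2813]
eef_rot: [0.001, 0.023, 1.0, -0.0]
contact_force: [0.2, 0.7, -0.0]
opening: -0.003
grip_force: 0.0
```

Request:
move_arm --slide '[[3, 0, 0], [3, 0, 0], [0, 0, 0]]' --rot '[[0, 0, 0], [0, 0, 0], [0, 0, 0]]'

```text
time: 19.75
eef_pos: [0.6604, -0.2461, 0.2798]
eef_rot: [0.0, 0.023, 1.0, -0.0]
contact_force: [-0.3, 0.7, 0.5]
opening: -0.005
grip_force: 0.0
```

Request:
move_arm --slide '[[3, 0, 0], [3, 0, 0], [0, 0, 0]]' --rot '[[0, 0, 0], [0, 0, 0], [0, 0, 0]]'

```text
time: 20.05
eef_pos: [0.6543, -0.2458, 0.2796]
eef_rot: [-0.0, 0.023, 1.0, -0.0]
contact_force: [0.3, -0.1, -0.5]
opening: 0.004
grip_force: 0.0
```

Request:
move_arm --slide '[[3, 0, 0], [3, 0, 0], [0, 0, 0]]' --rot '[[0, 0, 0], [0, 0, 0], [0, 0, 0]]'

```text
time: 20.35
eef_pos: [0.6487, -0.2455, 0.2798]
eef_rot: [0.0, 0.023, 1.0, -0.0]
contact_force: [0.4, 0.2, -0.8]
opening: -0.002
grip_force: 0.3
```

```bash
python3 - <<'E'
from h import *
from plant import r
p=r.observe()["eef_pos"]; d=p[:2]-SC["t"]
x0=(np.cos(SC["yaw"])*d[0]+np.sin(SC["yaw"])*d[1])*1e3; z0=p[2]*1e3
print(x0,z0)
s=172
px,pz=x0,z0
for th in list(np.arange(1.78,.38,-.06))+list(np.arange(.38,-.001,-.038)):
    Ex=97-203*np.cos(th)+16*np.sin(th); Qx=97-s*np.cos(th)+16*np.sin(th); Qz=43+s*np.sin(th)+16*np.cos(th)
    x=max(Ex,Qx)+11; z=Qz+73
    if th>1.57: z=min(z,z0)
    print(round(th,2),[round(px-x,1),0,round(pz-z,1)]); px,pz=x,z
E
```

```text
171.59623886392458 279.7856482115924
1.78 [np.float64(5.8), 0, np.float64(0.0)]
1.72 [np.float64(11.8), 0, np.float64(0.0)]
1.66 [np.float64(12.0), 0, np.float64(0.0)]
1.6 [np.float64(12.1), 0, np.float64(0.0)]
1.54 [np.float64(11.2), 0, np.float64(-8.6)]
1.48 [np.float64(10.4), 0, np.float64(-0.3)]
1.42 [np.float64(10.4), 0, np.float64(0.3)]
1.36 [np.float64(10.3), 0, np.float64(0.9)]
1.3 [np.float64(10.2), 0, np.float64(1.5)]
1.24 [np.float64(10.1), 0, np.float64(2.1)]
1.18 [np.float64(10.0), 0, np.float64(2.7)]
1.12 [np.float64(9.8), 0, np.float64(3.3)]
1.06 [np.float64(9.6), 0, np.float64(3.9)]
1.0 [np.float64(9.3), 0, np.float64(4.5)]
0.94 [np.float64(9.1), 0, np.float64(5.0)]
0.88 [np.float64(8.7), 0, np.float64(5.6)]
0.82 [np.float64(8.4), 0, np.float64(6.1)]
0.76 [np.float64(8.0), 0, np.float64(6.6)]
0.7 [np.float64(7.6), 0, np.float64(7.0)]
0.64 [np.float64(7.2), 0, np.float64(7.5)]
0.58 [np.float64(6.7), 0, np.float64(7.9)]
0.52 [np.float64(6.2), 0, np.float64(8.3)]
0.46 [np.float64(5.7), 0, np.float64(8.7)]
0.4 [np.float64(5.2), 0, np.float64(9.0)]
0.38 [np.float64(1.6), 0, np.float64(3.1)]
0.34 [np.float64(2.9), 0, np.float64(5.9)]
0.3 [np.float64(2.7), 0, np.float64(6.0)]
0.27 [np.float64(2.4), 0, np.float64(6.1)]
0.23 [np.float64(2.2), 0, np.float64(6.2)]
0.19 [np.float64(2.0), 0, np.float64(6.3)]
0.15 [np.float64(1.7), 0, np.float64(6.3)]
0.11 [np.float64(1.5), 0, np.float64(6.4)]
0.08 [np.float64(1.2), 0, np.float64(6.4)]
0.04 [np.float64(1.0), 0, np.float64(6.5)]
0.0 [np.float64(0.7), 0, np.float64(6.5)]
```

Request:
move_arm --slide '[[5.8, 0, 0], [9, 0, 0], [9, 0, 0], [9, 0, 0], [9, 0, -3], [10, 0, -4], [11, 0, -2], [5, 0, 0], [0, 0, 0]]' --rot '[[0, 0, 0], [0, 0, 0], [0, 0, 0], [0, 0, 0], [0, 0, 0], [0, 0, 0], [0, 0, 0], [0, 0, 0], [0, 0, 0]]'

```text
time: 21.25
eef_pos: [0.5797, -0.2425, 0.2887]
eef_rot: [-0.001, 0.023, 1.0, -0.0]
contact_force: [-1.1, 0.2, 0.3]
opening: -0.004
grip_force: 0.0
```

```bash
python3 - <<'E'
from h import *
from plant import r
s=r.observe();p=s["eef_pos"]; d=p[:2]-SC["t"]
print((np.cos(SC["yaw"])*d[0]+np.sin(SC["yaw"])*d[1])*1e3,p,s["contact_force"],s["ft_torque"])
E
```

```text
102.52668808786287 [ 0.5797 -0.2425  0.2887] [-1.1097  0.1654  0.3098] [ 0.0279 -0.0119  0.001 ]
```

Request:
move_arm --slide '[[5, 0, 0.2], [10, 0, 0.7], [10, 0, 1], [10, 0, 1.5], [10, 0, 2]]' --rot '[[0, 0, 0], [0, 0, 0], [0, 0, 0], [0, 0, 0], [0, 0, 0]]'

```text
time: 21.75
eef_pos: [0.5351, -0.2402, 0.283]
eef_rot: [-0.0, 0.023, 1.0, 0.0]
contact_force: [3.0, -0.1, -0.9]
opening: 0.001
grip_force: 1.5
```

Request:
move_arm --slide '[[9.8, 0, 3.3], [9.6, 0, 3.9], [9.3, 0, 4.5], [9.1, 0, 5], [8.7, 0, 5.6], [8.4, 0, 6.1], [8, 0, 6.6], [7.6, 0, 7]]' --rot '[[0, 0, 0], [0, 0, 0], [0, 0, 0], [0, 0, 0], [0, 0, 0], [0, 0, 0], [0, 0, 0], [0, 0, 0]]'

```text
time: 22.55
eef_pos: [0.4647, -0.237, 0.2405]
eef_rot: [-0.0, 0.023, 1.0, 0.0]
contact_force: [-0.1, 0.6, 3.0]
opening: 0.003
grip_force: 1.3
```

Request:
move_arm --slide '[[7.2, 0, 7.5], [6.7, 0, 7.9], [6.2, 0, 8.3], [5.7, 0, 8.7], [5.2, 0, 9]]' --rot '[[0, 0, 0], [0, 0, 0], [0, 0, 0], [0, 0, 0], [0, 0, 0]]'

```text
time: 23.05
eef_pos: [0.434, -0.2355, 0.199]
eef_rot: [-0.0, 0.023, 1.0, 0.0]
contact_force: [-0.8, -0.5, 2.1]
opening: -0.002
grip_force: 1.0
```

```bash
python3 - <<'E'
from h import *
from plant import r,cams
s=r.observe();p=s["eef_pos"]; d=p[:2]-SC["t"]
print((np.cos(SC["yaw"])*d[0]+np.sin(SC["yaw"])*d[1])*1e3,p,s["contact_force"])
c=cams.capture("scene"); cv2.imwrite("pics/s5.png",cv2.resize(c["color"][60:320,180:500,::-1],None,fx=2.2,fy=2.2))
E
```

```text
-43.32250470273314 [ 0.434  -0.2355  0.199 ] [-0.8184 -0.5196  2.1244]
```

View pics/s5.png

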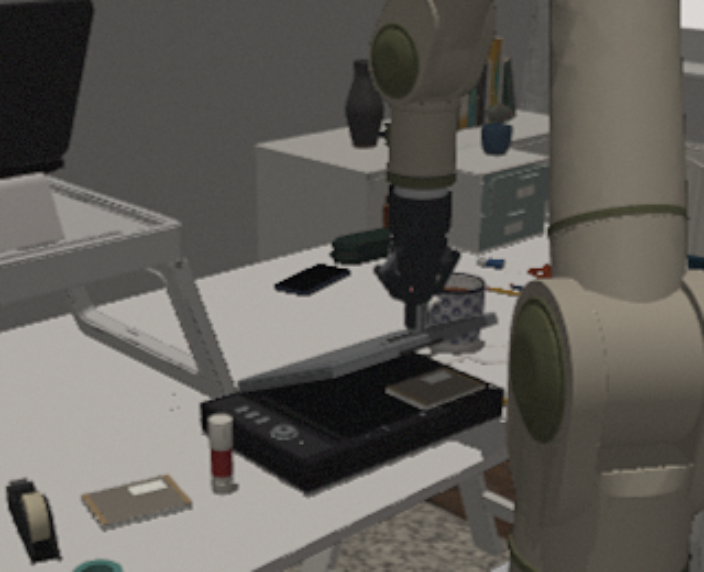

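The lid is at about 0.4 rad with the fingers on its top face, and the photo is still in the corner.

Request:
move_arm --slide '[[1.6, 0, 4], [2.9, 0, 5.9], [2.7, 0, 6], [2.4, 0, 6.1], [2.2, 0, 6.2], [2, 0, 6.3], [1.7, 0, 6.3], [1.5, 0, 6.4], [1, 0, 5]]' --rot '[[0, 0, 0], [0, 0, 0], [0, 0, 0], [0, 0, 0], [0, 0, 0], [0, 0, 0], [0, 0, 0], [0, 0, 0], [0, 0, 0]]'

```text
time: 24.0
eef_pos: [0.4164, -0.2347, 0.1469]
eef_rot: [-0.0, 0.023, 1.0, 0.0]
contact_force: [-0.5, -0.4, 2.3]
opening: -0.001
grip_force: 0.8
```

Request:
move_arm --slide '[[1, 0, 3], [0.5, 0, 3], [0.5, 0, 2], [0, 0, 2], [0, 0, 1.5], [0, 0, 0]]' --rot '[[0, 0, 0], [0, 0, 0], [0, 0, 0], [0, 0, 0], [0, 0, 0], [0, 0, 0]]'

```text
time: 24.6
eef_pos: [0.4146, -0.2347, 0.136]
eef_rot: [-0.0, 0.023, 1.0, 0.0]
contact_force: [0.5, -0.1, -0.1]
opening: -0.002
grip_force: 0.0
```

Request:
move_arm --slide '[[0, 0, 1], [0, 0, 1], [0, 0, 1]]' --rot '[[0, 0, 0], [0, 0, 0], [0, 0, 0]]'

```text
time: 24.9
eef_pos: [0.4145, -0.2347, 0.1331]
eef_rot: [-0.0, 0.023, 1.0, -0.0]
contact_force: [-1.0, 0.1, 2.2]
opening: 0.001
grip_force: 0.8
```

Request:
move_arm --slide '[[0, 0, 1], [0, 0, 0]]' --rot '[[0, 0, 0], [0, 0, 0]]'

```text
time: 25.1
eef_pos: [0.4148, -0.2347, 0.132]
eef_rot: [0.0, 0.023, 1.0, 0.0]
contact_force: [-0.3, -0.2, 0.1]
opening: -0.003
grip_force: 0.0
```

Request:
move_arm --slide '[[0, 0, 0.7], [0, 0, 0]]' --rot '[[0, 0, 0], [0, 0, 0]]'

```text
time: 25.3
eef_pos: [0.4149, -0.2347, 0.1317]
eef_rot: [0.0, 0.023, 1.0, -0.0]
contact_force: [-1.3, 0.4, 5.7]
opening: -0.0
grip_force: 2.8
```

Request:
move_arm --slide '[[0, 0, 0.5], [0, 0, 0], [0, 0, -3], [0, 0, -20], [0, 0, -25]]' --rot '[[0, 0, 0], [0, 0, 0], [0, 0, 0], [0, 0, 0], [0, 0, 0]]'

```text
time: 25.8
eef_pos: [0.4145, -0.2343, 0.1788]
eef_rot: [-0.001, 0.023, 1.0, 0.0]
contact_force: [-0.1, -0.1, -0.5]
opening: -0.004
grip_force: 0.0
```

```bash
python3 - <<'E'
from h import *
from plant import r
s=r.observe();T=tool(s);print(T[:3,3])
plan(T,np.array([*s2w(-30,135.5),.17]),down(SC["yaw"]),6)
E
```

```text
[ 0.4145 -0.2343  0.1788]
rot/row [ 0.0001 -0.0003  0.0001]
[-5.5, 32.7, 1.5]
[-5.5, 32.7, 1.5]
[-5.5, 32.7, 1.5]
[-5.5, 32.7, 1.5]
[-5.5, 32.7, 1.5]
[-5.5, 32.7, 1.5]
```

Request:
move_arm --slide '[[-5.5, 32.7, 0], [-5.5, 32.7, 0], [-5.5, 32.7, 0], [-5.5, 32.7, 0], [-5.5, 32.7, 0], [-5.5, 32.7, 0], [0, 0, 0], [0, 0, 0]]' --rot '[[0, 0, 0], [0, 0, 0], [0, 0, 0], [0, 0, 0], [0, 0, 0], [0, 0, 0], [0, 0, 0], [0, 0, 0]]'

```text
time: 26.6
eef_pos: [0.4569, -0.0395, 0.1789]
eef_rot: [0.0, 0.022, 1.0, 0.0]
contact_force: [0.1, 0.2, 0.7]
opening: 0.002
grip_force: 0.0
```

```bash
python3 - <<'E'
from h import *
from plant import r,cams
s=r.observe();T=tool(s);print(T[:3,3])
plan(T,np.array([*s2w(-30,135.5),.125]),down(SC["yaw"]),1)
c=cams.capture("wrist");C=T@c["hand_eye"]
for p in [(-30,135,.049)]: print(proj(c["K"],C,[*s2w(*p[:2]),p[2]]))
cv2.imwrite("pics/w6.png",c["color"][...,::-1])
E
```

```text
[ 0.4569 -0.0395  0.1789]
rot/row [0.     0.0001 0.0022]
[0.5, -0.1, 53.9]
[315.5448 263.0749]
```

View pics/w6.png

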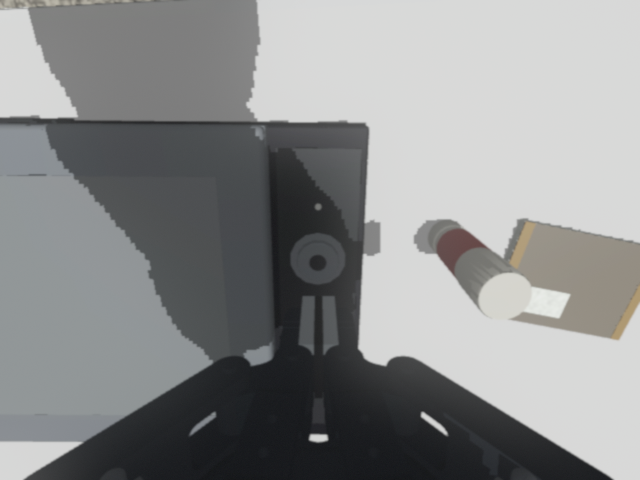

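The key is at (318,260), about 1 mm from the prediction and in line with the fingers. The glue stick is clear and the lid looks shut.

Request:
move_arm --slide '[[0, 0, 25], [0, 0, 20], [0, 0, 8], [0, 0, 2], [0, 0, 0]]' --rot '[[0, 0, 0], [0, 0, 0], [0, 0, 0], [0, 0, 0], [0, 0, 0]]'

```text
time: 27.15
eef_pos: [0.4566, -0.0408, 0.124]
eef_rot: [-0.0, 0.024, 1.0, -0.0]
contact_force: [0.4, -0.0, 0.1]
opening: 0.001
grip_force: 0.0
```

Request:
move_arm --slide '[[0, 0, 1], [0, 0, 1], [0, 0, 1], [0, 0, 1], [0, 0, 0]]' --rot '[[0, 0, 0], [0, 0, 0], [0, 0, 0], [0, 0, 0], [0, 0, 0]]'

```text
time: 27.65
eef_pos: [0.457, -0.0403, 0.12]
eef_rot: [0.0, 0.023, 1.0, -0.0]
contact_force: [1.0, -0.6, 2.3]
opening: 0.001
grip_force: 1.1
```

Request:
move_arm --slide '[[0, 0, 1], [0, 0, 0.7], [0, 0, 0]]' --rot '[[0, 0, 0], [0, 0, 0], [0, 0, 0]]'

```text
time: 27.95
eef_pos: [0.457, -0.0402, 0.1182]
eef_rot: [0.0, 0.023, 1.0, -0.0]
contact_force: [0.5, -1.8, 2.8]
opening: 0.002
grip_force: 1.7
```

Request:
move_arm --slide '[[0, 0, 0.7], [0, 0, 0]]' --rot '[[0, 0, 0], [0, 0, 0]]'

```text
time: 28.15
eef_pos: [0.457, -0.0402, 0.1176]
eef_rot: [0.0, 0.023, 1.0, -0.0]
contact_force: [1.0, -1.8, 7.1]
opening: 0.003
grip_force: 3.2
```

Request:
move_arm --slide '[[0, 0, 0.6], [0, 0, 0]]' --rot '[[0, 0, 0], [0, 0, 0]]'

```text
time: 28.35
eef_pos: [0.457, -0.0403, 0.1175]
eef_rot: [0.001, 0.023, 1.0, -0.0]
contact_force: [0.1, -2.8, 15.1]
opening: -0.0
grip_force: 7.4
```

Request:
move_arm --slide '[[0, 0, 0.3], [0, 0, 0], [0, 0, 0]]' --rot '[[0, 0, 0], [0, 0, 0], [0, 0, 0]]'

```text
time: 28.65
eef_pos: [0.457, -0.0402, 0.1174]
eef_rot: [0.001, 0.023, 1.0, -0.0]
contact_force: [-0.7, -0.7, 19.1]
opening: 0.003
grip_force: 9.4
```

Request:
move_arm --slide '[[0, 0, -4], [0, 0, -8], [0, 0, -30], [0, 0, -50], [0, 0, -50], [0, 0, -30], [0, 0, 0], [0, 0, 0]]' --rot '[[0, 0, 0], [0, 0, 0], [0, 0, 0], [0, 0, 0], [0, 0, 0], [0, 0, 0], [0, 0, 0], [0, 0, 0]]'

```text
time: 29.45
eef_pos: [0.4564, -0.0403, 0.2891]
eef_rot: [0.001, 0.023, 1.0, -0.0]
contact_force: [-0.4, -0.2, -0.2]
opening: -0.002
grip_force: 0.0
```

```bash
python3 - <<'E'
from h import *
from plant import r,cams
c=cams.capture("scene"); cv2.imwrite("pics/s7.png",cv2.resize(c["color"][100:340,150:450,::-1],None,fx=2.4,fy=2.4))
E
```

```text
(no output)
```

View pics/s7.png

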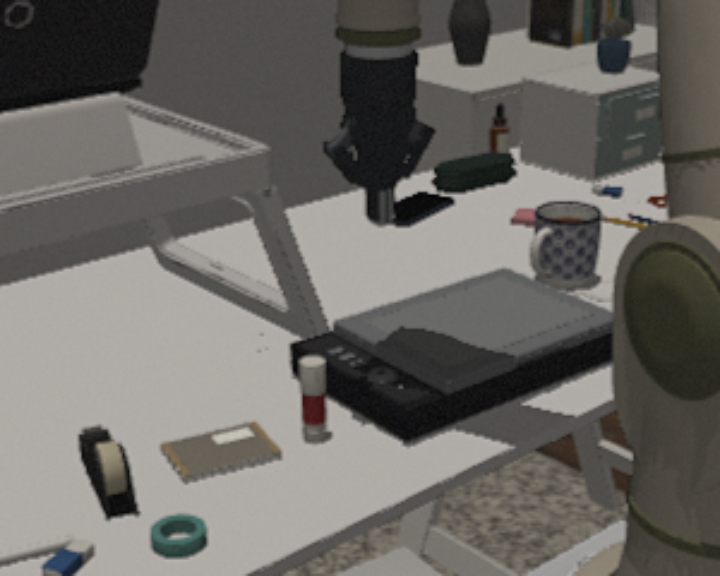

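The lid is flat shut, the arm is clear, and the bystanders are in place.

```bash
python3 -c "
from plant import sign_off
print(sign_off())"
```

```text
the job is handed in; nothing more can be done
None
```

The job is handed in at about 29.5 s: the photo was pushed square against both edges of the front-right corner, the lid was closed gently and fully, and the start key was pressed to its stop and released.

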